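Lock the decorating wheel with its index pin

ROBOT

A 7-joint arm with a two-finger parallel gripper is mounted at the origin on a cart in front of the work surface, level with it; the furniture and walls round the work are solid. World frame = base frame: x ahead of the robot, y to its left, z up, the work surface at z = 0. Lengths are in m, angles in rad, forces in N, time in s.
With the tool pointing down it reaches from about 0.35 to 0.9 m from the base axis. Payload 8.1 kg.
Tool frame: the origin (TCP) lies midway between the tips of the shut fingers; the grasp point (between the pads) lies 19 mm behind it; z points along the fingers, x is the direction in which the jaws open and shut, and the axes are right-handed (so a half turn about z gives the same grasp; the last joint's range is limited). The gripper opens to 85 mm and grips with 20 to 120 N. Pads are 22 mm wide; open, the fingers measure 114 mm over their backs; the gripper's body (76 mm by 85 mm) begins 54 mm behind the grasp point. The pads swing forward as they close: fully open they stand 13 mm farther back than shut.
Start: joints at [-1.299, 0.434, 0.025, 1.573, -0.012, 1.134, -0.075], TCP at [0.229, 0.582, 0.231] pointing down, gripper open.
Joint ranges: [-2.62, 2.62], [-0.44, 2.09], [-1.27, 1.32], [0.08, 2.57], [-1.32, 4.46], [0.12, 2], [-2.74, 2.74]. Speed limits (rad/s): [2.22, 2.22, 3.01, 3.01, 3.14, 3.14, 3.14].

INTERFACE

Orientations are given as a unit quaternion [w, x, y, z].
In Python, from plant import * gives the robot as it stands.
- The arm moves only by the shell command python3 -m pendant 'ROWS' [OPENING]. ROWS is a JSON object of lists of equal length, an entry for each row: "slide": the shift along the world's x, y, z each as a share of 2.5 cm, from -1 to 1, a list of three; "rot": the turn, a rotation vector about the world's x, y, z each as a share of 6 degrees, from -1 to 1, a list of three. A call has exactly 8 rows; each row shifts and turns the commanded pose from where the row before left it; what a row does not reach is not made up. A row lasts 1/12 s, in which the tool goes at most 41.7 mm and 7.16 degrees, less where a joint would pass 70% of its speed; a pose out of reach is approached as far as the arm can. A call with a number of a shift or a turn outside -1 to 1 is refused whole. A call with a gripper value outside its range is refused whole. OPENING is the opening, from -1 (shut) to 1 (fully open), so that 0 is half open, set as the call begins (- or left out, the last holds). The fingers move at their own pace and stop on an object; the grip force is fixed at half the most. Time passes only in rows, so rows that do not move let the fingers close, or fill a call up. It gives the time, the measured TCP pose, the force and the opening at its end, in the units of the state.
- read_state(): the state, without advancing time (a new reading comes with each control period).
- capture(name): name is "scene" or "top" or "wrist"; returns the picture (384x512x3 uint8, blue, green, red); there is no depth.
- camera_model(name): a dict with "fx", "fy", "cx", "cy" (pixels), "k1" (the pictures are not rectified: a ray, as slopes to the right and down, at radius r is drawn at 1 + k1 r^2 times it, then the intrinsics apply), "R" (3x3) and "t" (3): a world point X has camera coordinates R X + t; the wrist camera has in their place "mount" (4x4, takes a point from camera to tool coordinates, whose origin is the TCP and whose axes are the tool frame's). Camera axes: x right, y down, z forward; pixel columns grow to the right and rows downward; lengths in m; the calibration is good to about 2 mm. A picture is of the moment at which its call begins: read the wrist's pose just before it. camera_model takes no time and is no camera call.
- sign_off(): hands the job in, once; it reports no verdict.
The state is a dict: "clock": time; "qpos": joint angles; "qd": joint speeds; "effort": joint torques, N m; "eef_pos": TCP position; "orientation": TCP orientation; "force": force on the tool from outside, world axes, zero at the start; "wrist_torque": the same for the moment, N m; "opening": finger opening in m.
Only numpy, scipy, OpenCV 4.12 (cv2) and the standard library are available. Lean on these libraries where they do the work, as an engineer would, in place of code of your own. Each camera call takes 0.05 s, during which the arm holds its last target.

TASK

Lock the decorating wheel: put the red-handled index pin into the hole of the wheel's head, where it will stand on the hidden index plate below, then, with the pin in place, gently turn the head anticlockwise (seen from above; its black post is there to be pushed) until the pin drops into the plate's hole, which cannot be seen from outside. Stop turning as soon as the pin catches and do not force the wheel; leave the pin fully home with its brass collar flush on the head and let go. Leave the dish standing in the middle of the wheel, and the beaker and the loop tool where they are.

Things in the scene. Friction and masses are not known exactly. Their poses are not given: they have to be found in the camera images.
- index_pin: Index pin, 105 mm tall, 0.12 kg, upright in its stand at the start. Origin: tip of its lower end; z up along the pin. Steel shank 16 mm diameter from z = 0 to 52 mm (lowest 5 mm tapered to 8 mm), brass collar 30 mm diameter from 52 to 58 mm, red handle 22 mm diameter from 58 to 105 mm. Lift it 55 mm straight up to clear the stand.
- pin_stand: Fixed dark wooden block 64 x 64 x 56 mm with an 18 mm through hole in the middle, in which the pin stands with its collar on the block's top. Origin: centre of the underside. Left or right of the wheel (may swap with the beaker). From the left place carry the pin round the front of the fixed wooden tool chest (210 mm tall with a raised lid; its walls at x 0.54 to 0.75, y 0.085 to 0.355 m, lower drawer open to about x 0.47), not over it.
- wheel_base: Fixed green cast foot of the decorating wheel, 148 mm across. Origin: on the wheel's vertical turning axis, at table height. Above it: the fixed dark index plate (disc 212 mm across, its top 58 mm above the table), then the turning head.
- wheel_head (a joint): Angle of the turning head (rad), growing anticlockwise seen from above; no end stop; about 1 to 3 N at the post turns it. The head is a pale metal disc, 208 mm across, 61 to 89 mm above the table. Starts within 0.25 of 0. The index plate's only hole (20 mm, 85 mm from the axis) comes under the head's hole 0.6 to 1.75 rad anticlockwise from the start; where exactly is hidden.
- head_hole (a point): Centre of the head's 18 mm through hole, at its top face, 89 mm above the table, 85 mm from the axis; z up; red dot beside it. A pin in it goes 31 mm deep, stands on the index plate (collar 21 mm above the head) and rides along; over the plate's hole it drops by itself 21 mm more, collar flush, and blocks the turning. If it hangs, press it down.
- post_top (a point): Centre of the top of the black push post on the head, 22 mm diameter, 38 mm tall (89 to 127 mm above the table), 85 mm from the axis, 120 degrees clockwise of the hole seen from above.
- glaze_dish: Loose white dish 70 mm across and 27 mm tall standing in the middle of the head. Origin: centre of its underside. It turns with the head.
- beaker: Loose grey beaker 65 mm across and 83 mm tall on the table; bystander. Origin: centre of its underside.
- loop_tool: Loose loop tool with a dark handle, 168 mm long and 12 mm thick, lying on the table in front of the wheel; bystander. Origin: middle of its underside, y along it.

How it is judged:
On the way, in this order (a step that is already met when the one before it is completed fails the run):
1. the pin stands in the head's hole, on the index plate, not yet home (horizontal distance between index_pin and head_hole below 0.007 m and z of index_pin in the frame of head_hole between -0.04 and -0.02 m), for 0.2 s.
2. the head has been turned and the pin has dropped home through head and plate (horizontal distance between index_pin and head_hole below 0.007 m and z of index_pin in the frame of head_hole below -0.049 m and angle between index_pin's own z axis and vertical below 0.1 rad), for 0.2 s.
At the end, for the whole second after the job is handed in: The pin is home through head and index plate: within 7 mm of the hole's centre, tip at least 49 mm below the head's top face (collar within 3 mm of flush), tilt under 0.1 rad; pin and head at rest; the dish stands (tilt under 0.15 rad) on the head within 25 mm of the axis (all of step 2 and linear speed of index_pin below 0.02 m/s and not (velocity of joint wheel_head above 0.05 rad/s) and not (velocity of joint wheel_head below -0.05 rad/s) and angle between glaze_dish's own z axis and vertical below 0.15 rad and horizontal distance between glaze_dish and wheel_base below 0.025 m and height (world z) of glaze_dish above 0.08 m); the robot touches nothing.
It fails at once if the wheel is forced: the robot presses on it with more than 45 N (contact force between any of the fingers, the arm and wheel_base above 45 N).
It fails at once if the wheel is forced through the pin: more than 60 N between pin and wheel (contact force between index_pin and wheel_base above 60 N).
It fails at once if the dish is tipped over or pushed off the middle of the wheel (angle between glaze_dish's own z axis and vertical above 0.5 rad or horizontal distance between glaze_dish and wheel_base above 0.04 m).
It fails at once if the beaker is knocked over or moved by more than 50 mm (distance of beaker from where it was at the start of the episode above 0.05 m or angle between beaker's own z axis and vertical above 0.5 rad).
It fails at once if the loop tool is moved by more than 50 mm (distance of loop_tool from where it was at the start of the episode above 0.05 m).
It also fails if it takes over 58 s, if anything falls off the work surface, if the arm or the gripper's body presses on something with over 40 N, if the wrist force passes 120 N, or if a joint passes its speed limit or range.

## Working session

There is one attempt and no reset: what is moved stays moved. The work goes in short steps, Python scripts to look and compute and a shell command to move; the robot and the scene stay as the last step left them, time stands still between calls to the robot, and variables do not carry over. Pictures are saved under pics/ and viewed, and the job is handed in when it is done.

```bash
mkdir -p pics; ls
python3 - <<'E'
from plant import *
import cv2
s=read_state();print({k:np.round(v,3).tolist() if hasattr(v,'__len__') else v for k,v in s.items()} if 'np' in globals() else s)
for n in ("scene","top"):
    cv2.imwrite(f"pics/{n}0.png",capture(n)); print(n,camera_model(n))
print(camera_model("wrist"))
E
```

```text
pics
{'clock': 0.0, 'qpos': array([-1.2986075 ,  0.4352269 ,  0.0249653 ,  1.57407148, -0.01158242,
        1.13401174, -0.07513996]), 'qd': array([ 1.87153202e-06, -1.74806604e-03, -1.63776112e-04, -1.05991790e-03,
       -2.65116453e-04, -5.34569340e-04,  3.69373588e-04]), 'effort': array([ 5.01851991e-04, -6.70484018e+01,  1.02517895e+00, -3.16211593e+01,
        1.54916220e-02,  1.27189924e-02,  2.71615136e-05]), 'eef_pos': array([0.22866909, 0.58113239, 0.23053336]), 'orientation': array([ 5.04816100e-04,  8.26487646e-01,  5.62954307e-01, -6.02985177e-04]), 'force': array([0.2173274 , 0.61671509, 1.00379323]), 'wrist_torque': array([-0.02899016,  0.01347519, -0.00401957]), 'opening': 0.08537626324946034}
scene {'fx': 374.372897978938, 'fy': 374.372897978938, 'cx': 256.1776335022345, 'cy': 193.539872300147, 'k1': 0.010978851753433314, 'R': array([[ 0.70583039, -0.70837341,  0.00325247],
       [-0.28644925, -0.28961419, -0.91327457],
       [ 0.64788139,  0.64368528, -0.40733153]]), 't': array([-0.43091225,  0.21573647,  0.6981746 ])}
top {'fx': 392.5453723710866, 'fy': 392.5453723710866, 'cx': 257.81618569433476, 'cy': 193.88569168359416, 'k1': -0.069206943748379, 'R': array([[-1.58800839e-02, -9.99873894e-01,  1.39639754e-04],
       [-9.94865102e-01,  1.57865721e-02, -9.99710559e-02],
       [ 9.99562445e-02, -1.72647147e-03, -9.94990336e-01]]), 't': array([-0.08440731,  0.50512846,  1.26417311])}
{'fx': 291.88974914859614, 'fy': 291.88974914859614, 'cx': 255.90378159114923, 'cy': 188.49175779978168, 'k1': -0.051818870208358445, 'mount': array([[ 9.99999302e-01, -1.13033073e-03, -3.45386834e-04,
         6.46955690e-06],
       [ 1.18156871e-03,  9.63207684e-01,  2.68755578e-01,
        -6.86596298e-02],
       [ 2.88965635e-05, -2.68755798e-01,  9.63208347e-01,
        -1.42478703e-01],
       [ 0.00000000e+00,  0.00000000e+00,  0.00000000e+00,
         1.00000000e+00]])}
```

View pics/scene0.png

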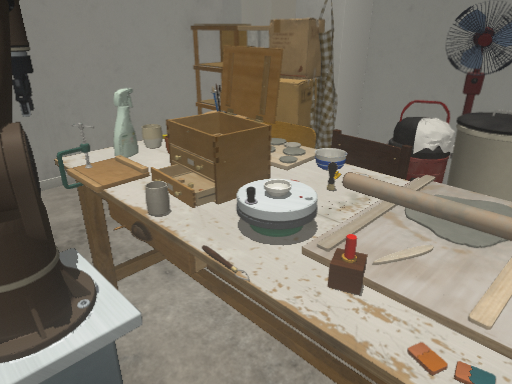

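View pics/top0.png

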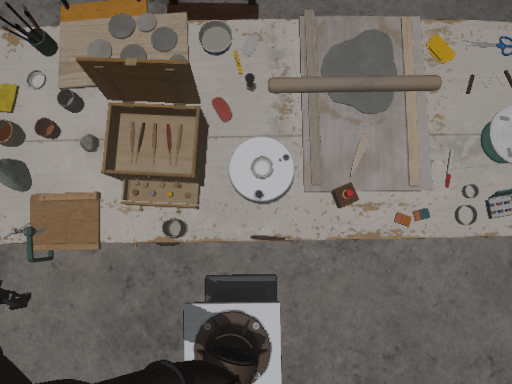

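```bash
cat > h.py <<'E'
import numpy as np, cv2
from plant import *
def ray(n,u,v,st=None):
    m=camera_model(n); xd=np.array([(u-m['cx'])/m['fx'],(v-m['cy'])/m['fy']]); x=xd.copy()
    for _ in range(20): x=xd/(1+m['k1']*(x@x))
    d=np.array([x[0],x[1],1.])
    if n=='wrist':
        from scipy.spatial.transform import Rotation as Ro
        q=st['orientation']; Rw=Ro.from_quat([q[1],q[2],q[3],q[0]]).as_matrix(); M=m['mount']
        return Rw@M[:3,3]+st['eef_pos'], Rw@(M[:3,:3]@d)
    R=np.array(m['R']);t=np.array(m['t'])
    return -R.T@t, R.T@d
def onz(n,u,v,z,st=None):
    o,d=ray(n,u,v,st); return o+d*(z-o[2])/d[2]
def proj(n,X,st=None):
    m=camera_model(n)
    if n=='wrist':
        from scipy.spatial.transform import Rotation as Ro
        q=st['orientation']; Rw=Ro.from_quat([q[1],q[2],q[3],q[0]]).as_matrix(); M=m['mount']
        c=np.linalg.inv(M)@np.append(Rw.T@(np.array(X)-st['eef_pos']),1); c=c[:3]
    else: c=np.array(m['R'])@X+m['t']
    x=c[:2]/c[2]; x=x*(1+m['k1']*(x@x)); return x*m['fx']+[m['cx'],m['cy']]
def say(s): print(round(s['clock'],2),'pos',np.round(s['eef_pos'],4),'q',np.round(s['orientation'],4),'F',np.round(s['force'],1),'op',round(s['opening'],4),'qp',np.round(s['qpos'],2))
E
python3 - <<'E'
import cv2
t=cv2.imread('pics/top0.png');s=cv2.imread('pics/scene0.png')
a=cv2.resize(t[120:220,215:375],None,fx=5,fy=5,interpolation=cv2.INTER_CUBIC)
b=cv2.resize(s[165:300,225:385],None,fx=4,fy=4,interpolation=cv2.INTER_CUBIC)
cv2.imwrite('pics/ta.png',a);cv2.imwrite('pics/sb.png',b)
E
```

```text
(no output)
```

View pics/ta.png

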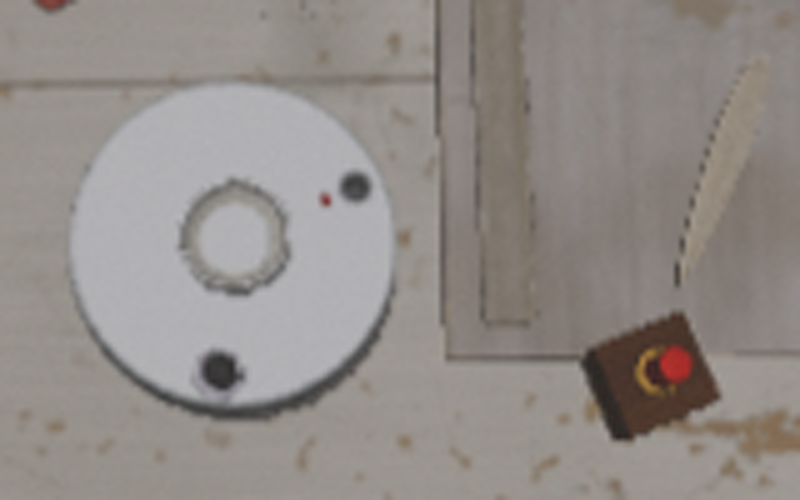

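View pics/sb.png

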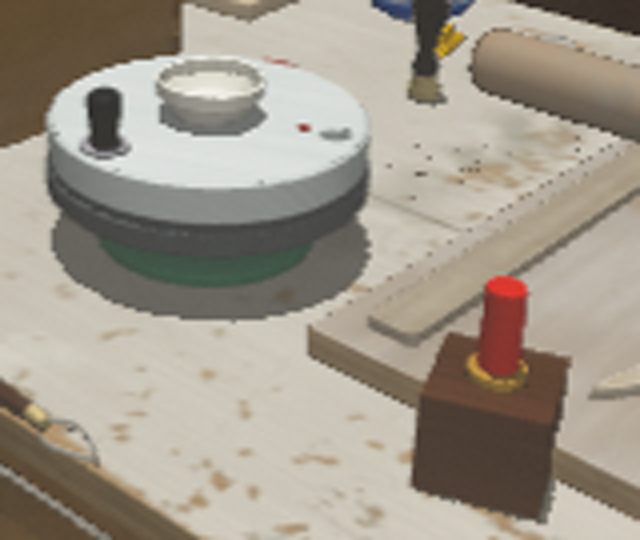

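Run:
```python
from h import *
t=cv2.imread('pics/top0.png');s=cv2.imread('pics/scene0.png')
def P(u,v): return (u+.5)/5-.5+215,(v+.5)/5-.5+120
for name,uv,z in [('hole',(355,187),.089),('post',(221,370),.127),('dish',(238,237),.116),('pintop',(676,364),.109),('headc',(232,244),.089)]:
    print(name,onz('top',*P(*uv),z))
print('loop', onz('top',268,238,0.006))
def rm(i): 
    h=cv2.cvtColor(i,cv2.COLOR_BGR2HSV); return cv2.inRange(h,(0,200,130),(6,255,255))|cv2.inRange(h,(174,200,130),(180,255,255))
for n,i in(('top',t),('scene',s)):
    k,l,st,c=cv2.connectedComponentsWithStats(rm(i))
    for j in range(1,k):
        if st[j,4]>8: print(n,st[j],c[j])
# head contour top
h=cv2.cvtColor(t,cv2.COLOR_BGR2HSV);m=((t.min(2)>165)).astype('uint8');m[:, :215]=0;m[:,310:]=0;m[:125]=0;m[215:]=0
m=cv2.morphologyEx(m,cv2.MORPH_OPEN,np.ones((5,5)))
cs,_=cv2.findContours(m,cv2.RETR_EXTERNAL,cv2.CHAIN_APPROX_NONE);c=max(cs,key=cv2.contourArea)
e=cv2.fitEllipse(c);print(e,onz('top',*e[0],.089),np.linalg.norm(onz('top',e[0][0]-e[1][0]/2,e[0][1],.089)-onz('top',e[0][0]+e[1][0]/2,e[0][1],.089)))
# scene pts: pin top centre at crop(506,287), hole (335,133)
def Q(u,v): return (u+.5)/4-.5+225,(v+.5)/4-.5+165
print(onz('scene',*Q(506,287),.109),onz('scene',*Q(335,133),.089),onz('scene',*Q(104,93),.127),onz('scene',*Q(211,74),.116))
```

```text
hole [ 0.61287312 -0.18180122  0.089     ]
post [ 0.49433134 -0.09522749  0.127     ]
dish [ 0.57747972 -0.10705513  0.116     ]
pintop [ 0.49542191 -0.37596515  0.109     ]
headc [ 0.57767233 -0.10358926  0.089     ]
loop [ 0.35883181 -0.12372901  0.006     ]
scene [347 235   9   4  18] [351.5        236.66666667]
((260.18389892578125, 167.50607299804688), (58.65243911743164, 62.55930709838867), 120.03264617919922) [ 0.58055747 -0.10107133  0.089     ] 0.18448378991887138
[ 0.49454907 -0.37677129  0.109     ] [ 0.61450582 -0.18124616  0.089     ] [ 0.49381552 -0.09675667  0.127     ] [ 0.58222299 -0.10444943  0.116     ]
```

```bash
python3 -m pendant '{"slide":[[0.1,-0.9,0],[0.1,-0.95,0],[0.1,-0.95,0],[0.1,-0.95,0],[0.1,-0.95,0],[0.1,-0.95,0],[0.1,-0.95,0],[0.1,-0.95,0]],"rot":[[0,0,-0.3],[0,0,-0.3],[0,0,-0.3],[0,0,-0.3],[0,0,-0.3],[0,0,-0.3],[0,0,-0.3],[0,0,-0.3]]}' 1
python3 -m pendant '{"slide":[[0.2,-0.95,0],[0.2,-0.95,0],[0.2,-0.95,0],[0.2,-0.95,0],[0.2,-0.95,0],[0.2,-0.95,0],[0.2,-0.95,0],[0.2,-0.95,0]],"rot":[[0,0,-0.3],[0,0,-0.3],[0,0,-0.3],[0,0,-0.3],[0,0,-0.3],[0,0,-0.3],[0,0,-0.3],[0,0,-0.3]]}'
```

```text
clock: 0.77
eef_pos: [0.2487, 0.3914, 0.231]
orientation: [0.0, 0.891, 0.454, -0.0]
force: [0.6, 0.1, -0.5]
opening: 0.0856
clock: 1.43
eef_pos: [0.2887, 0.2015, 0.2312]
orientation: [0.0, 0.941, 0.339, -0.0]
force: [0.7, 0.0, -0.1]
opening: 0.0856
```

```bash
python3 -m pendant '{"slide":[[0.34,-0.96,0],[0.34,-0.96,0],[0.34,-0.96,0],[0.34,-0.96,0],[0.34,-0.96,0],[0.34,-0.96,0],[0.34,-0.96,0],[0.34,-0.96,0]],"rot":[[0,0,-0.28],[0,0,-0.28],[0,0,-0.28],[0,0,-0.28],[0,0,-0.28],[0,0,-0.28],[0,0,-0.28],[0,0,-0.28]]}'
python3 -m pendant '{"slide":[[0.34,-0.96,0],[0.34,-0.96,0],[0.34,-0.96,0],[0.34,-0.96,0],[0.34,-0.96,0],[0.34,-0.96,0],[0.34,-0.96,0],[0.34,-0.96,0]],"rot":[[0,0,-0.28],[0,0,-0.28],[0,0,-0.28],[0,0,-0.28],[0,0,-0.28],[0,0,-0.28],[0,0,-0.28],[0,0,-0.28]]}'
python3 -m pendant '{"slide":[[0.34,-0.96,0],[0.34,-0.96,0],[0.34,-0.96,0],[0.34,-0.96,0],[0.34,-0.96,0],[0.34,-0.96,0],[0.34,-0.96,0],[0.34,-0.9,0]],"rot":[[0,0,-0.28],[0,0,-0.28],[0,0,-0.28],[0,0,-0.28],[0,0,-0.28],[0,0,-0.28],[0,0,-0.28],[0,0,-0.26]]}'
python3 - <<'E'
from h import *
s=read_state();say(s);i=capture('wrist');cv2.imwrite('pics/w1.png',i)
print(proj('wrist',[.495,-.3765,.109],s))
E
```

```text
clock: 2.1
eef_pos: [0.3568, 0.0096, 0.2313]
orientation: [-0.0, 0.974, 0.227, 0.0]
force: [-0.4, 0.3, -0.7]
opening: 0.0856
clock: 2.77
eef_pos: [0.4249, -0.1822, 0.2312]
orientation: [-0.0, 0.994, 0.111, -0.0]
force: [0.2, 0.3, -0.5]
opening: 0.0851
clock: 3.43
eef_pos: [0.4929, -0.3728, 0.2308]
orientation: [-0.0, 1.0, -0.005, -0.0]
force: [1.1, -0.0, 0.6]
opening: 0.0855
3.43 pos [ 0.4929 -0.3728  0.2308] q [-2.0e-04  1.0e+00 -4.9e-03 -4.0e-04] F [ 1.1 -0.   0.6] op 0.0855 qp [ 0.01  0.52  0.84  1.64 -0.41  1.17  0.94]
[258.9348432  186.70480758]
```

View pics/w1.png

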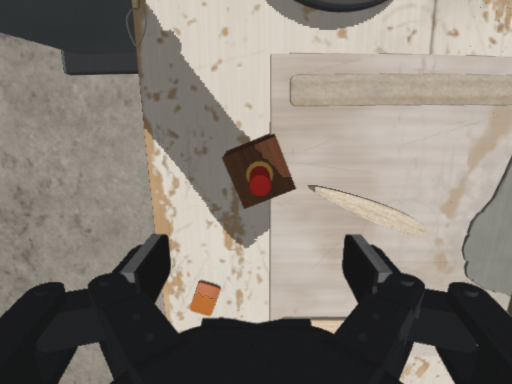

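```bash
python3 -m pendant '{"slide":[[0.09,-0.15,-1],[0,0,-1],[0,0,-1],[0,0,-1],[0,0,-1],[0,0,-1],[0,0,-0.5],[0,0,0]],"rot":[[0,0,0.1],[0,0,0],[0,0,0],[0,0,0],[0,0,0],[0,0,0],[0,0,0],[0,0,0]]}'
python3 - <<'E'
from h import *
s=read_state();say(s);i=capture('wrist');cv2.imwrite('pics/w2.png',i)
cv2.imwrite('pics/s2.png',cv2.resize(capture('scene')[190:320,280:440],None,fx=4,fy=4))
print(proj('wrist',[.495,-.3765,.109],s))
E
```

```text
clock: 4.15
eef_pos: [0.4937, -0.3738, 0.0659]
orientation: [-0.001, 1.0, 0.001, -0.002]
force: [-0.8, 0.3, -0.7]
opening: 0.0852
4.15 pos [ 0.4937 -0.3738  0.0659] q [-0.0014  1.      0.0011 -0.0021] F [-0.8  0.3 -0.7] op 0.0852 qp [ 0.11  0.69  0.7   1.79 -0.57  0.88  1.08]
[260.49105083 293.32938602]
```

View pics/w2.png

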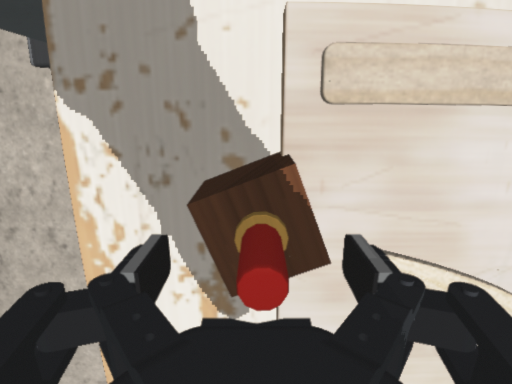

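View pics/s2.png

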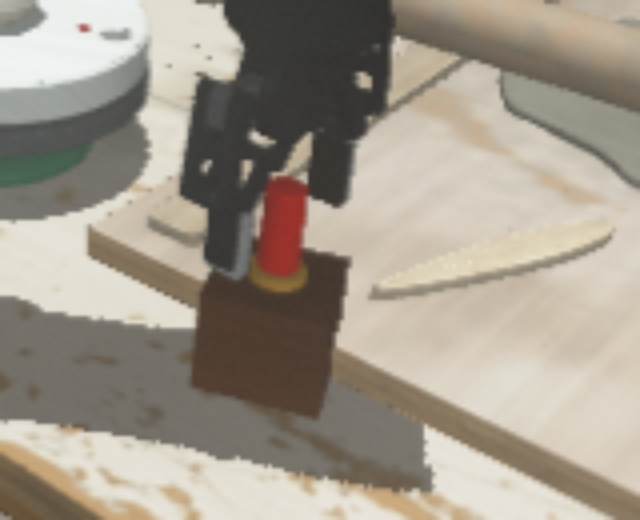

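```bash
python3 - <<'E'
from h import *
s=read_state();i=cv2.imread('pics/w2.png')
hsv=cv2.cvtColor(i,cv2.COLOR_BGR2HSV);m=cv2.inRange(hsv,(0,150,90),(8,255,255))|cv2.inRange(hsv,(172,150,90),(180,255,255))
# bright top face
v=i[:,:,2].astype(int)*(m>0)
ys,xs=np.nonzero(v[200:330]>0);print(xs.min(),xs.max(),ys.max()+200)
for uv in [(263,288),(263,290)]: print(onz('wrist',*uv,.109,s))
print(onz('wrist',262,309,.109,s))
E
python3 -m pendant '{"slide":[[0.06,-0.05,0.05],[0,0,0],[0,0,0],[0,0,0],[0,0,0],[0,0,0],[0,0,0],[0,0,0]],"rot":[[0,0,0],[0,0,0],[0,0,0],[0,0,0],[0,0,0],[0,0,0],[0,0,0],[0,0,0]]}' -1
python3 - <<'E'
from h import *
s=read_state();say(s);i=capture('wrist');cv2.imwrite('pics/w3.png',i)
E
```

```text
237 287 309
[ 0.49731222 -0.37805376  0.109     ]
[ 0.49731993 -0.37900145  0.109     ]
[ 0.49697861 -0.3882537   0.109     ]
clock: 4.92
eef_pos: [0.4967, -0.3767, 0.0707]
orientation: [0.0, 1.0, 0.001, 0.0]
force: [-0.5, 1.5, 5.5]
opening: 0.0209
4.92 pos [ 0.4967 -0.3767  0.0707] q [0.0e+00 1.0e+00 1.1e-03 3.0e-04] F [-0.5  1.5  5.5] op 0.0209 qp [ 0.11  0.69  0.71  1.78 -0.57  0.88  1.08]
```

View pics/w3.png

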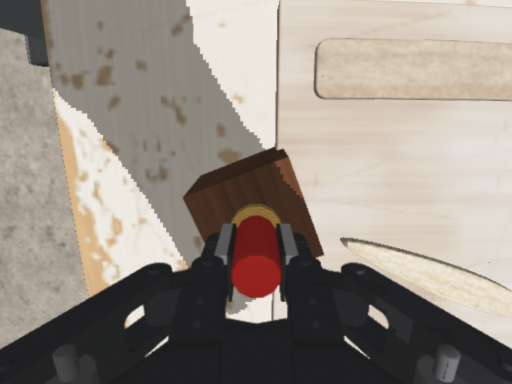

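```bash
python3 -m pendant '{"slide":[[0,0,0.3],[0,0,0.6],[0,0,0.7],[0,0,0.7],[0,0,0.7],[0,0,0.7],[0,0,0.7],[0,0,0.4]],"rot":[[0,0,0],[0,0,0],[0,0,0],[0,0,0],[0,0,0],[0,0,0],[0,0,0],[0,0,0]]}'
python3 -m pendant '{"slide":[[0.4,0.6,0],[0.5,0.85,0],[0.5,0.85,0],[0.5,0.85,0],[0.5,0.85,0],[0.5,0.85,0],[0.5,0.85,0],[0.5,0.85,0]],"rot":[[0,0,0],[0,0,0],[0,0,0],[0,0,0],[0,0,0],[0,0,0],[0,0,0],[0,0,0]]}'
python3 -m pendant '{"slide":[[0.45,0.6,0],[0.3,0.4,0],[0,0,0],[0,0,0],[0,0,0],[0,0,0],[0,0,0],[0,0,0]],"rot":[[0,0,0],[0,0,0],[0,0,0],[0,0,0],[0,0,0],[0,0,0],[0,0,0],[0,0,0]]}'
python3 - <<'E'
from h import *
s=read_state();say(s);i=capture('wrist');cv2.imwrite('pics/w4.png',i)
cv2.imwrite('pics/s4.png',cv2.resize(capture('scene')[120:260,210:370],None,fx=4,fy=4))
cv2.imwrite('pics/t4.png',cv2.resize(capture('top')[120:220,215:375],None,fx=4,fy=4))
print(proj('wrist',[.6137,-.1815,.089],s))
E
```

```text
clock: 5.63
eef_pos: [0.4968, -0.3771, 0.1922]
orientation: [0.001, 1.0, 0.001, 0.001]
force: [0.8, -0.2, -0.6]
opening: 0.0206
clock: 6.3
eef_pos: [0.5943, -0.2116, 0.1899]
orientation: [-0.0, 1.0, 0.001, -0.0]
force: [-0.0, -0.6, -1.9]
opening: 0.0203
clock: 6.97
eef_pos: [0.6123, -0.1889, 0.1902]
orientation: [0.0, 1.0, 0.0, 0.0]
force: [0.0, 0.5, -1.1]
opening: 0.0208
6.97 pos [ 0.6123 -0.1889  0.1902] q [1.e-04 1.e+00 3.e-04 1.e-04] F [ 0.   0.5 -1.1] op 0.0208 qp [-0.29  0.59  0.81  1.63 -0.47  1.12  0.64]
[258.21756212 180.51829132]
```

View pics/w4.png

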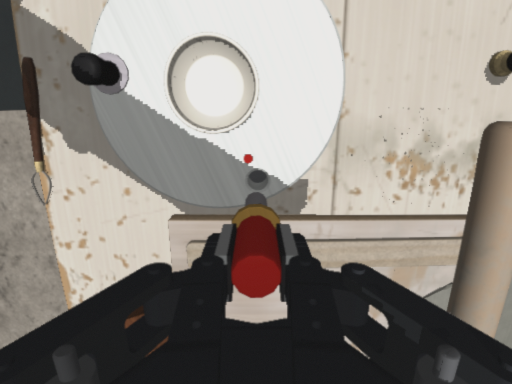

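View pics/s4.png

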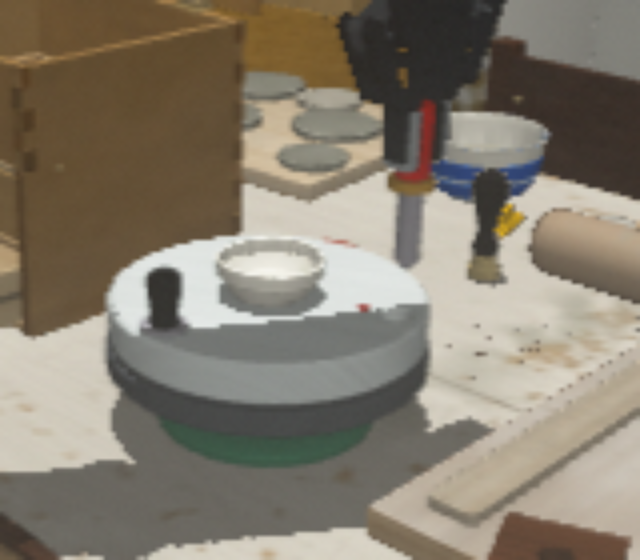

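View pics/t4.png

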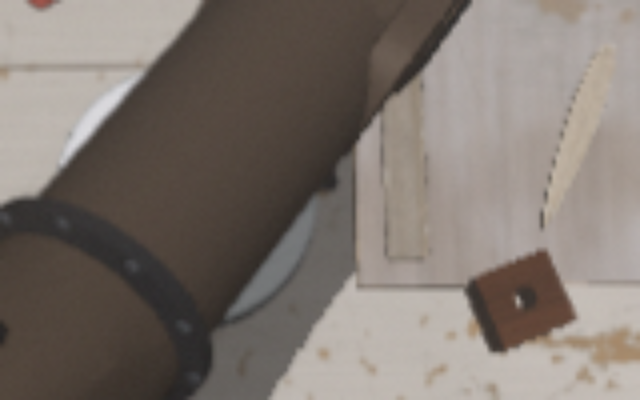

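Run:
```python
from h import *
s=read_state();i=cv2.imread('pics/w4.png')
cv2.imwrite('pics/w4z.png',cv2.resize(i[140:240,200:320],None,fx=6,fy=6,interpolation=cv2.INTER_CUBIC))
e=s['eef_pos']
for dz in (.0667,.0617,.0147): print(dz,proj('wrist',e-[0,0,dz],s), proj('wrist',e-[0,.008,dz],s),proj('wrist',e+[0,.008,-dz],s))
print(onz('wrist',258,178,.089,s), onz('wrist',258,188,.089,s))
```

```text
0.0667 [256.76028788 201.16472898] [256.74738989 211.16878869] [256.7733371  190.95833743]
0.0617 [256.78050649 203.27178121] [256.76709482 213.47530092] [256.79407939 192.85640941]
0.0147 [257.02604175 228.89309902] [257.00551251 241.42213551] [257.0468983 216.0184585]
[ 0.61380027 -0.17858812  0.089     ] [ 0.61382108 -0.18749118  0.089     ]
```

View pics/w4z.png

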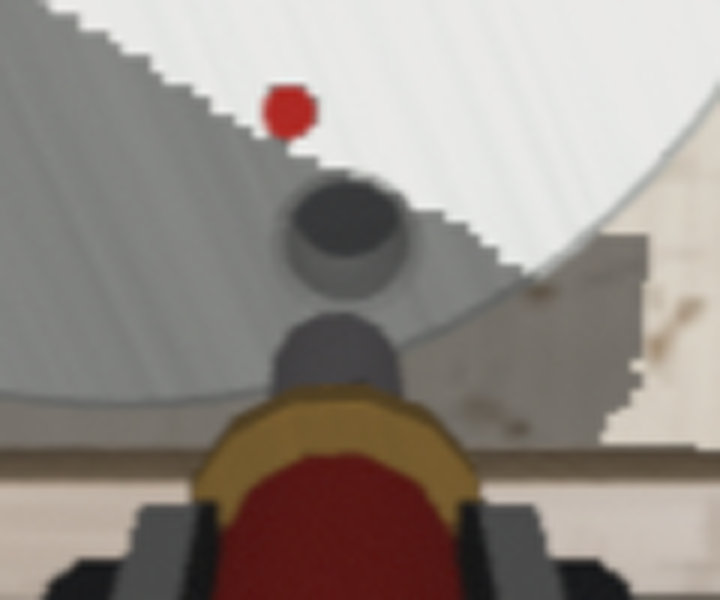

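```bash
python3 -m pendant '{"slide":[[0.07,0.17,0],[0,0.16,-0.3],[0,0,-0.3],[0,0,-0.3],[0,0,-0.2],[0,0,0],[0,0,0],[0,0,0]],"rot":[[0,0,0],[0,0,0],[0,0,0],[0,0,0],[0,0,0],[0,0,0],[0,0,0],[0,0,0]]}'
python3 - <<'E'
from h import *
s=read_state();say(s);i=capture('wrist');cv2.imwrite('pics/w5.png',i)
cv2.imwrite('pics/w5z.png',cv2.resize(i[140:240,200:320],None,fx=6,fy=6,interpolation=cv2.INTER_CUBIC))
cv2.imwrite('pics/s5.png',cv2.resize(capture('scene')[150:230,270:370],None,fx=6,fy=6,interpolation=cv2.INTER_CUBIC))
print(proj('wrist',[.6137,-.1803,.089],s))
e=s['eef_pos']
for z in (.0617,): print(proj('wrist',e+[0,.008,-z],s))
E
```

```text
clock: 7.78
eef_pos: [0.6146, -0.18, 0.1627]
orientation: [0.0, 1.0, 0.001, 0.0]
force: [1.4, -0.4, -1.6]
opening: 0.0206
7.78 pos [ 0.6146 -0.18    0.1627] q [1.e-04 1.e+00 9.e-04 1.e-04] F [ 1.4 -0.4 -1.6] op 0.0206 qp [-0.3   0.62  0.79  1.66 -0.49  1.07  0.65]
[255.53737379 198.76529409]
[256.78833031 192.83437736]
```

View pics/w5z.png

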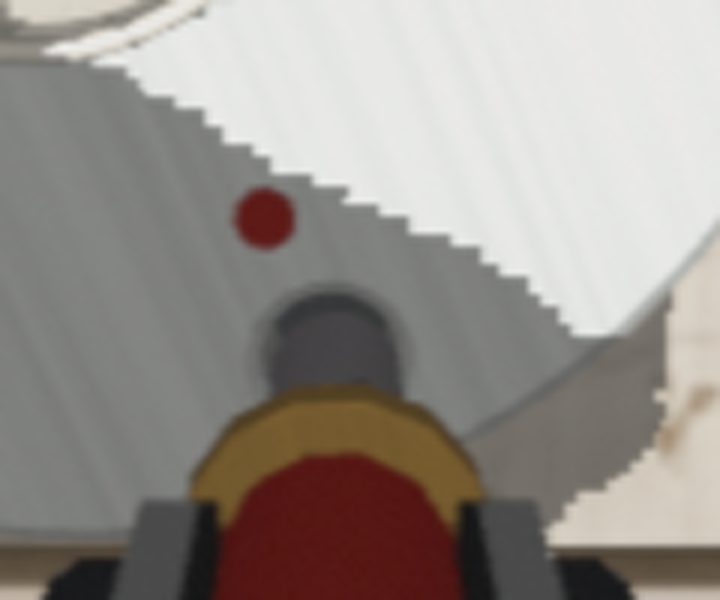

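View pics/s5.png

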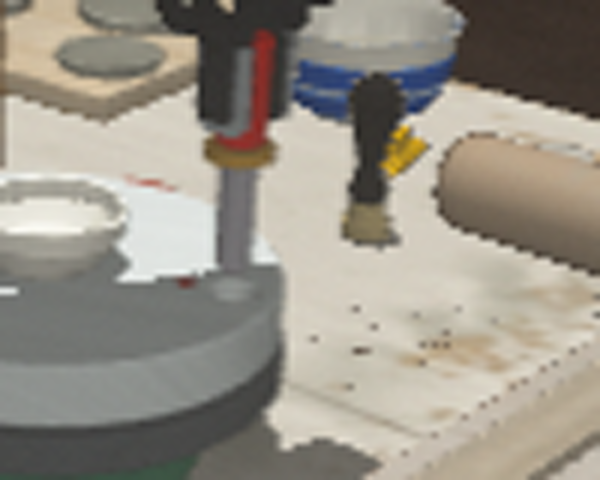

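```bash
python3 -m pendant '{"slide":[[0,-0.05,0],[0,0,-0.1],[0,0,-0.12],[0,0,-0.12],[0,0,-0.12],[0,0,-0.12],[0,0,0],[0,0,0]],"rot":[[0,0,0],[0,0,0],[0,0,0],[0,0,0],[0,0,0],[0,0,0],[0,0,0],[0,0,0]]}'
python3 - <<'E'
from h import *
s=read_state();say(s);i=capture('wrist');cv2.imwrite('pics/w6.png',cv2.resize(i[140:240,200:320],None,fx=6,fy=6,interpolation=cv2.INTER_CUBIC))
E
```

```text
clock: 8.55
eef_pos: [0.6143, -0.1812, 0.1477]
orientation: [0.0, 1.0, 0.001, -0.0]
force: [-0.3, -1.0, -1.5]
opening: 0.0206
8.55 pos [ 0.6143 -0.1812  0.1477] q [ 2.e-04  1.e+00  9.e-04 -3.e-04] F [-0.3 -1.  -1.5] op 0.0206 qp [-0.29  0.63  0.78  1.67 -0.5   1.05  0.66]
```

View pics/w6.png

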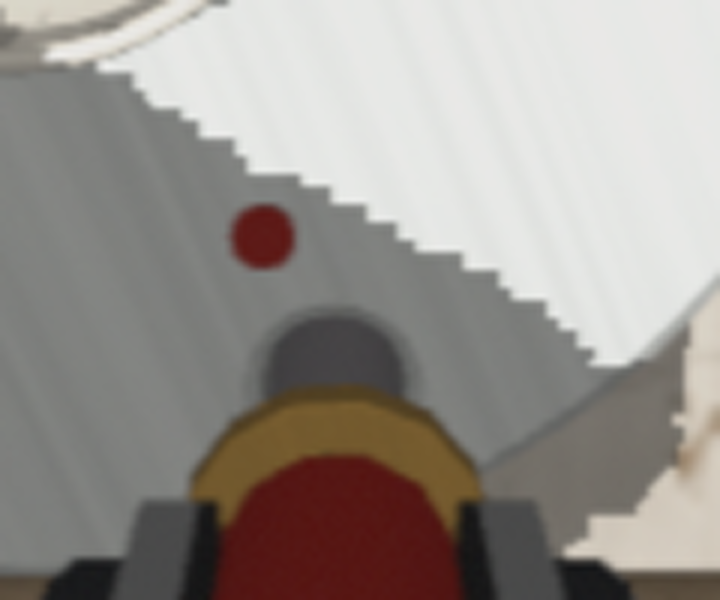

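```bash
python3 -m pendant '{"slide":[[0,0,-0.13],[0,0,-0.13],[0,0,-0.13],[0,0,-0.13],[0,0,-0.13],[0,0,-0.1],[0,0,0],[0,0,0]],"rot":[[0,0,0],[0,0,0],[0,0,0],[0,0,0],[0,0,0],[0,0,0],[0,0,0],[0,0,0]]}'
python3 - <<'E'
from h import *
s=read_state();say(s)
E
```

```text
clock: 9.27
eef_pos: [0.6144, -0.181, 0.129]
orientation: [0.0, 1.0, 0.001, -0.0]
force: [0.0, -2.6, -2.8]
opening: 0.0204
9.27 pos [ 0.6144 -0.181   0.129 ] q [ 1.e-04  1.e+00  1.e-03 -2.e-04] F [ 0.  -2.6 -2.8] op 0.0204 qp [-0.28  0.65  0.77  1.69 -0.52  1.01  0.67]
```

```bash
python3 -m pendant '{"slide":[[0,-0.02,-0.06],[0,0,-0.06],[0,0,0],[0,0,0],[0,0,0],[0,0,0],[0,0,0],[0,0,0]],"rot":[[0,0,0],[0,0,0],[0,0,0],[0,0,0],[0,0,0],[0,0,0],[0,0,0],[0,0,0]]}'
python3 -m pendant '{"slide":[[0,0,0],[0,0,0],[0,0,0],[0,0,0],[0,0,0],[0,0,0],[0,0,0],[0,0,0]],"rot":[[0,0,0],[0,0,0],[0,0,0],[0,0,0],[0,0,0],[0,0,0],[0,0,0],[0,0,0]]}' 0.6
python3 - <<'E'
from h import *
s=read_state();say(s);i=capture('wrist');cv2.imwrite('pics/w7.png',i)
cv2.imwrite('pics/s7.png',cv2.resize(capture('scene')[150:250,220:340],None,fx=6,fy=6,interpolation=cv2.INTER_CUBIC))
E
```

```text
clock: 9.93
eef_pos: [0.6146, -0.1812, 0.1263]
orientation: [-0.0, 1.0, 0.001, -0.0]
force: [-0.1, -1.3, -2.5]
opening: 0.0207
clock: 10.6
eef_pos: [0.6146, -0.1814, 0.1263]
orientation: [0.0, 1.0, 0.001, 0.0]
force: [0.2, 0.3, -0.3]
opening: 0.0685
10.6 pos [ 0.6146 -0.1814  0.1263] q [0.    1.    0.001 0.   ] F [ 0.2  0.3 -0.3] op 0.0685 qp [-0.28  0.66  0.77  1.69 -0.52  1.01  0.67]
```

View pics/s7.png

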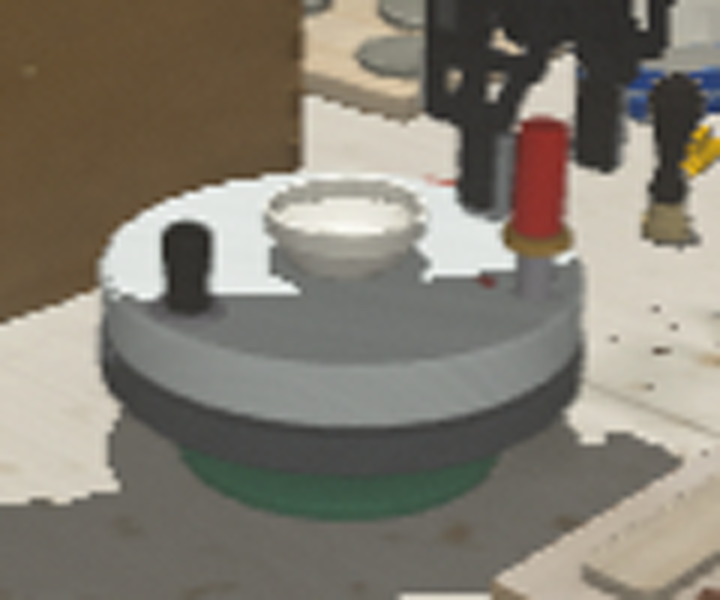

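View pics/w7.png

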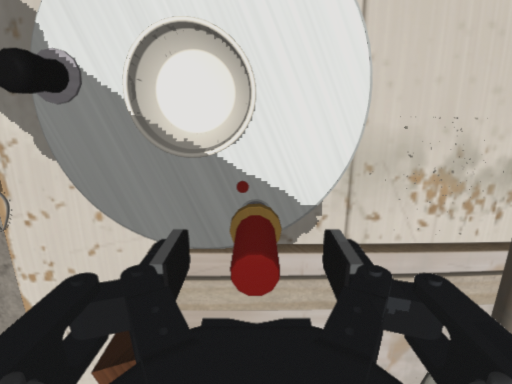

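```bash
python3 -m pendant '{"slide":[[0,0,0.3],[0,0,0.6],[0,0,0.8],[0,0,0.9],[0,0,0.8],[-0.1,0.1,0],[-0.5,0.5,0],[-0.6,0.6,0]],"rot":[[0,0,0],[0,0,0],[0,0,0],[0,0,0],[0,0,0],[0,0,0],[0,0,0],[0,0,0]]}'
python3 -m pendant '{"slide":[[-0.6,0.6,0],[-0.6,0.6,0],[-0.6,0.6,0],[-0.6,0.6,0],[-0.6,0.6,0],[-0.5,0.6,0],[0,0,0],[0,0,0]],"rot":[[0,0,0],[0,0,0],[0,0,0],[0,0,0],[0,0,0],[0,0,0],[0,0,0],[0,0,0]]}' -1
python3 - <<'E'
from h import *
s=read_state();say(s);i=capture('wrist');cv2.imwrite('pics/w8.png',i)
print(proj('wrist',[.494,-.096,.127],s))
E
```

```text
clock: 11.37
eef_pos: [0.5846, -0.1522, 0.2118]
orientation: [0.001, 1.0, 0.0, 0.001]
force: [0.2, -0.3, 0.1]
opening: 0.0683
clock: 12.03
eef_pos: [0.4968, -0.0604, 0.2116]
orientation: [-0.001, 1.0, 0.002, 0.0]
force: [0.7, -0.3, -0.3]
opening: 0.0003
12.03 pos [ 0.4968 -0.0604  0.2116] q [-5.e-04  1.e+00  2.e-03  2.e-04] F [ 0.7 -0.3 -0.3] op 0.0003 qp [-0.69  0.33  0.92  1.95 -0.31  1.01  0.37]
[253.21036078 234.73496348]
```

View pics/w8.png

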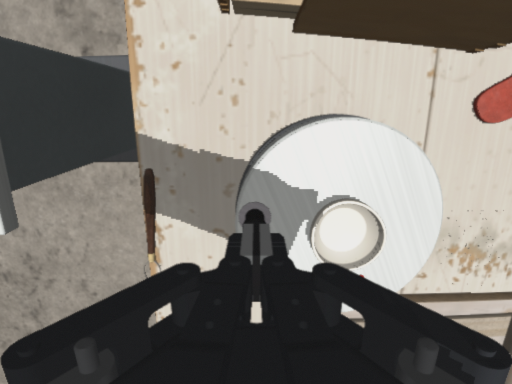

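Run:
```python
from h import *
s=read_state()
print(proj('wrist',[.494,-.096,.089],s),proj('wrist',[.494,-.096,.127],s),proj('wrist',[.494,-.061,.089],s),proj('wrist',s['eef_pos'],s))
i=cv2.imread('pics/w8.png');cv2.imwrite('pics/w8z.png',cv2.resize(i[170:300,180:340],None,fx=4,fy=4,interpolation=cv2.INTER_CUBIC))
```

```text
[252.92845834 217.36278846] [252.53283952 233.69057251] [252.88965943 182.41019303] [257.13117004 239.94140542]
```

View pics/w8z.png

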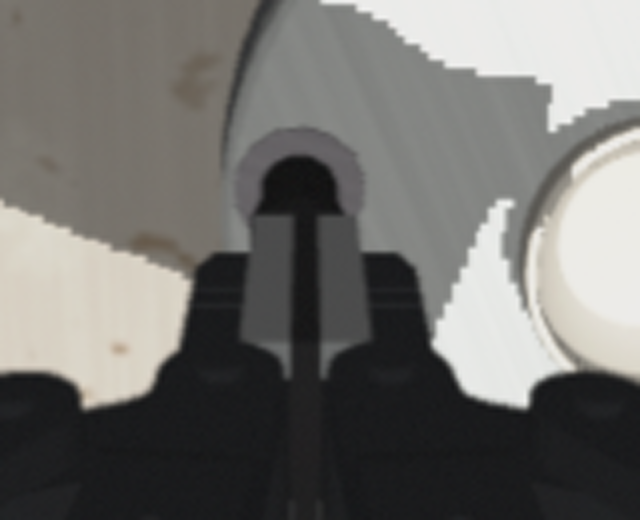

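```bash
python3 -m pendant '{"slide":[[0,0,-0.4],[0,0,-0.7],[0,0,-0.8],[0,0,-0.8],[0,0,-0.8],[0,0,-0.6],[0,0,-0.3],[0,0,-0.1]],"rot":[[0,0,0],[0,0,0],[0,0,0],[0,0,0],[0,0,0],[0,0,0],[0,0,0],[0,0,0]]}'
python3 -m pendant '{"slide":[[0,-0.1,0],[0,-0.1,0],[0,-0.1,0],[0,-0.1,0],[0,-0.1,0],[0,0,0],[0,0,0],[0,0,0]],"rot":[[0,0,0],[0,0,0],[0,0,0],[0,0,0],[0,0,0],[0,0,0],[0,0,0],[0,0,0]]}'
python3 - <<'E'
from h import *
s=read_state();say(s);cv2.imwrite('pics/s9.png',cv2.resize(capture('scene')[150:250,220:340],None,fx=6,fy=6,interpolation=cv2.INTER_CUBIC))
E
```

```text
clock: 12.75
eef_pos: [0.4964, -0.0624, 0.0972]
orientation: [0.001, 1.0, 0.0, -0.001]
force: [-0.2, 0.5, 0.5]
opening: 0.0
clock: 13.42
eef_pos: [0.4972, -0.0739, 0.099]
orientation: [-0.0, 1.0, 0.001, 0.0]
force: [0.1, 0.4, 0.6]
opening: 0.0002
13.42 pos [ 0.4972 -0.0739  0.099 ] q [-0.0e+00  1.0e+00  1.1e-03  2.0e-04] F [0.1 0.4 0.6] op 0.0002 qp [-0.53  0.49  0.78  2.06 -0.49  0.78  0.56]
```

View pics/s9.png

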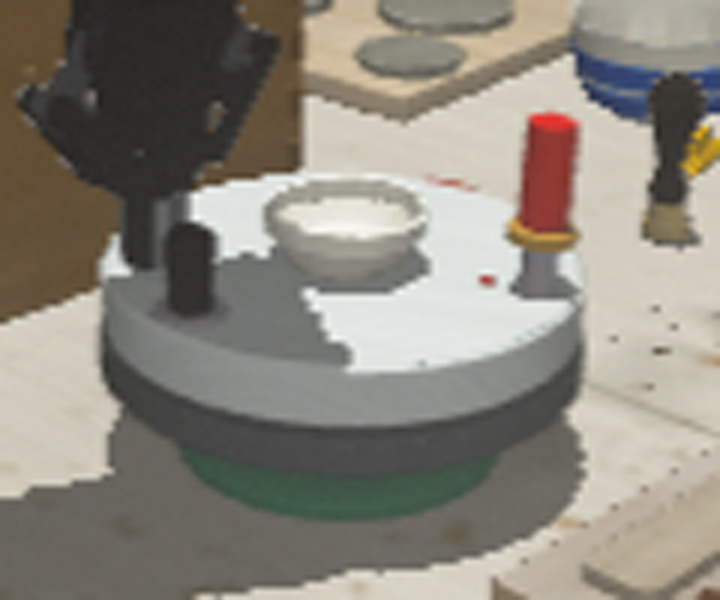

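```bash
cat > arc.py <<'E'
import sys
from h import *
A=np.array([.5786,-.1042]);r=.0869
# targets: for finger angle phi list per row
def rows(step):
    s=read_state();p=s['eef_pos'][:2]-A;phi=np.arctan2(p[1],p[0])
    q=s['orientation'];yaw=np.degrees(2*np.arctan2(q[2],q[1]))
    print('phi',round(np.degrees(phi)%360,1),'rad',round(np.hypot(*p),4),'yaw',round(yaw,1))
    prev=p
    for k in range(1,9):
        a=phi+np.radians(step)*k;t=r*np.array([np.cos(a),np.sin(a)]);print(np.round((t-prev)/.025,3).tolist(),end=' ');prev=t
    print('rot',round(step/6,3))
def pin():
    i=capture('scene');h=cv2.cvtColor(i,cv2.COLOR_BGR2HSV)
    m=cv2.inRange(h,(0,170,70),(7,255,255))|cv2.inRange(h,(174,170,70),(180,255,255))
    m[:120]=0;m[260:]=0;m[:,:200]=0;m[:,:][:,400:]=0
    k,l,st,c=cv2.connectedComponentsWithStats(m);j=1+np.argmax(st[1:,4]);x,y,w,hh,a=st[j]
    top=np.array([x+(w-1)/2,y+1.5]);  # approx top-face centre
    from scipy.optimize import fsolve
    f=lambda v: proj('scene',[A[0]+.085*np.cos(v[0]),A[1]+.085*np.sin(v[0]),v[1]])-top
    sol=fsolve(f,[np.radians(P0[0]),.163]);print('red',st[j],'hole ang',round(np.degrees(sol[0]),1),'pin top z',round(sol[1],4))
    return i
P0=[-65]
E
python3 - <<'E'
from arc import *
rows(2);pin()
E
```

```text
phi 159.5 rad 0.087 yaw 0.1
[-0.038, -0.115] [-0.036, -0.116] [-0.032, -0.117] [-0.028, -0.118] [-0.024, -0.119] [-0.02, -0.12] [-0.016, -0.12] [-0.012, -0.121] rot 0.333
red [308 169   7   4  20] hole ang -54.0 pin top z 0.1566arc.py:21: RuntimeWarning: The iteration is not making good progress, as measured by the 
 improvement from the last five Jacobian evaluations.
  sol=fsolve(f,[np.radians(P0[0]),.163]);print('red',st[j],'hole ang',round(np.degrees(sol[0]),1),'pin top z',round(sol[1],4))
```

```bash
python3 -m pendant '{"slide":[[-0.038,-0.115,0],[-0.036,-0.116,0],[-0.032,-0.117,0],[-0.028,-0.118,0],[-0.024,-0.119,0],[-0.02,-0.12,0],[-0.016,-0.12,0],[-0.012,-0.121,0]],"rot":[[0,0,0.333],[0,0,0.333],[0,0,0.333],[0,0,0.333],[0,0,0.333],[0,0,0.333],[0,0,0.333],[0,0,0.333]]}'
python3 - <<'E'
from arc import *
say(read_state());rows(1.3);i=pin();cv2.imwrite('pics/s10.png',cv2.resize(i[150:250,220:340],None,fx=6,fy=6,interpolation=cv2.INTER_CUBIC))
E
```

```text
clock: 14.18
eef_pos: [0.492, -0.0969, 0.0987]
orientation: [-0.0, 0.99, 0.141, 0.0]
force: [1.1, 2.6, -1.4]
opening: 0.0001
14.18 pos [ 0.492  -0.0969  0.0987] q [-3.000e-04  9.900e-01  1.413e-01  0.000e+00] F [ 1.1  2.6 -1.4] op 0.0001 qp [-0.42  0.47  0.7   2.06 -0.43  0.76  0.82]
phi 175.2 rad 0.0869 yaw 16.3
[-0.007, -0.079] [-0.004, -0.079] [-0.002, -0.079] [-0.0, -0.079] [0.001, -0.079] [0.003, -0.079] [0.005, -0.079] [0.007, -0.079] rot 0.217
red [309 166   7   7  30] hole ang -54.0 pin top z 0.1647arc.py:21: RuntimeWarning: The iteration is not making good progress, as measured by the 
 improvement from the last ten iterations.
  sol=fsolve(f,[np.radians(P0[0]),.163]);print('red',st[j],'hole ang',round(np.degrees(sol[0]),1),'pin top z',round(sol[1],4))
```

View pics/s10.png

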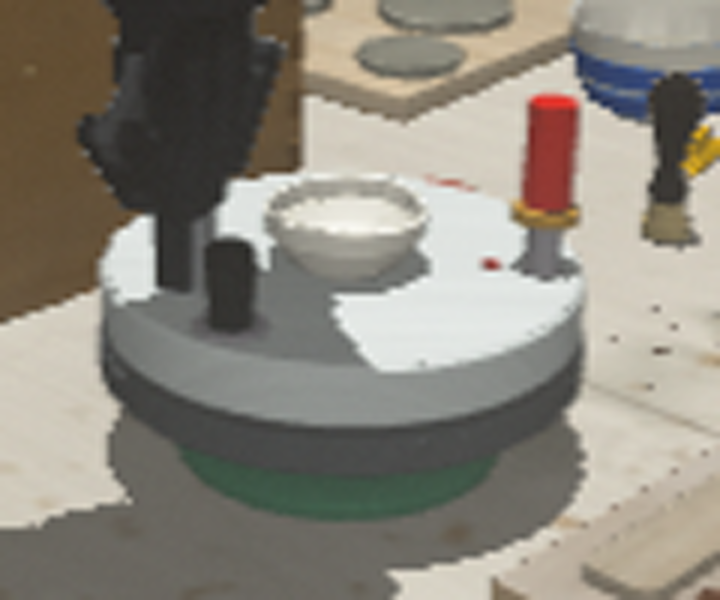

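```bash
python3 -m pendant '{"slide":[[-0.007,-0.079,0],[-0.004,-0.079,0],[-0.002,-0.079,0],[0,-0.079,0],[0.001,-0.079,0],[0.003,-0.079,0],[0.005,-0.079,0],[0.007,-0.079,0]],"rot":[[0,0,0.217],[0,0,0.217],[0,0,0.217],[0,0,0.217],[0,0,0.217],[0,0,0.217],[0,0,0.217],[0,0,0.217]]}'
python3 - <<'E' 2>/dev/null
from arc import *
say(read_state());P0[0]=-40;rows(0.5);i=pin();
E
```

```text
clock: 14.9
eef_pos: [0.492, -0.1135, 0.0988]
orientation: [-0.0, 0.973, 0.23, -0.0]
force: [0.5, 2.4, -1.1]
opening: -0.0001
14.9 pos [ 0.492  -0.1135  0.0988] q [-0.      0.9731  0.2305 -0.    ] F [ 0.5  2.4 -1.1] op -0.0001 qp [-0.35  0.46  0.64  2.05 -0.4   0.75  1.  ]
phi 186.1 rad 0.0871 yaw 26.6
[0.013, -0.029] [0.004, -0.03] [0.004, -0.03] [0.004, -0.03] [0.004, -0.03] [0.005, -0.03] [0.005, -0.03] [0.005, -0.03] rot 0.083
red [307 164   7  13  51] hole ang -38.9 pin top z 0.1618
```

```bash
python3 -m pendant '{"slide":[[0.004,-0.03,0],[0.004,-0.03,0],[0.004,-0.03,0],[0.004,-0.03,0],[0.004,-0.03,0],[0.005,-0.03,0],[0.005,-0.03,0],[0.005,-0.03,0]],"rot":[[0,0,0.083],[0,0,0.083],[0,0,0.083],[0,0,0.083],[0,0,0.083],[0,0,0.083],[0,0,0.083],[0,0,0.083]]}'
python3 - <<'E' 2>/dev/null
from arc import *
say(read_state());P0[0]=-35;rows(0.5);i=pin();
E
```

```text
clock: 15.62
eef_pos: [0.4927, -0.1194, 0.0988]
orientation: [-0.0, 0.965, 0.263, -0.0]
force: [-2.4, 1.7, 2.0]
opening: -0.0003
15.62 pos [ 0.4927 -0.1194  0.0988] q [-1.000e-04  9.647e-01  2.634e-01 -1.000e-04] F [-2.4  1.7  2. ] op -0.0003 qp [-0.33  0.46  0.62  2.05 -0.39  0.75  1.06]
phi 190.0 rad 0.0872 yaw 30.5
[0.019, -0.028] [0.006, -0.03] [0.006, -0.03] [0.006, -0.03] [0.006, -0.03] [0.007, -0.03] [0.007, -0.03] [0.007, -0.029] rot 0.083
red [306 163   7  16  62] hole ang -33.0 pin top z 0.1613
```

```bash
python3 -m pendant '{"slide":[[0.012,-0.029,0],[0.006,-0.03,0],[0.006,-0.03,0],[0.006,-0.03,0],[0.006,-0.03,0],[0.007,-0.03,0],[0.007,-0.03,0],[0.007,-0.029,0]],"rot":[[0,0,0.083],[0,0,0.083],[0,0,0.083],[0,0,0.083],[0,0,0.083],[0,0,0.083],[0,0,0.083],[0,0,0.083]]}'
python3 - <<'E' 2>/dev/null
from arc import *
say(read_state());P0[0]=-31;rows(0.5);i=pin();
E
```

```text
clock: 16.33
eef_pos: [0.4941, -0.1254, 0.0987]
orientation: [-0.0, 0.955, 0.297, -0.0]
force: [-3.0, 1.4, -0.2]
opening: 0.0001
16.33 pos [ 0.4941 -0.1254  0.0987] q [-1.000e-04  9.549e-01  2.968e-01 -1.000e-04] F [-3.   1.4 -0.2] op 0.0001 qp [-0.3   0.46  0.6   2.04 -0.37  0.75  1.13]
phi 194.1 rad 0.0871 yaw 34.5
[0.015, -0.028] [0.008, -0.029] [0.008, -0.029] [0.008, -0.029] [0.009, -0.029] [0.009, -0.029] [0.009, -0.029] [0.009, -0.029] rot 0.083
red [306 163   6  14  46] hole ang -30.7 pin top z 0.1602
```

```bash
python3 -m pendant '{"slide":[[0.012,-0.028,0],[0.008,-0.029,0],[0.008,-0.029,0],[0.008,-0.029,0],[0.009,-0.029,0],[0.009,-0.029,0],[0.009,-0.029,0],[0.009,-0.029,0]],"rot":[[0,0,0.083],[0,0,0.083],[0,0,0.083],[0,0,0.083],[0,0,0.083],[0,0,0.083],[0,0,0.083],[0,0,0.083]]}'
python3 - <<'E' 2>/dev/null
from arc import *
say(read_state());P0[0]=-27;rows(0.5);i=pin();
E
```

```text
clock: 17.05
eef_pos: [0.4961, -0.1311, 0.0988]
orientation: [-0.0, 0.944, 0.33, -0.0]
force: [-3.0, -0.2, -0.3]
opening: -0.0001
17.05 pos [ 0.4961 -0.1311  0.0988] q [-0.      0.944   0.3298 -0.    ] F [-3.  -0.2 -0.3] op -0.0001 qp [-0.27  0.46  0.58  2.03 -0.36  0.75  1.2 ]
phi 198.1 rad 0.0868 yaw 38.5
[0.005, -0.03] [0.01, -0.029] [0.01, -0.029] [0.01, -0.029] [0.011, -0.028] [0.011, -0.028] [0.011, -0.028] [0.011, -0.028] rot 0.083
red [304 162   7  12  48] hole ang -24.6 pin top z 0.1598
```

```bash
python3 -m pendant '{"slide":[[0.008,-0.029,0],[0.01,-0.029,0],[0.01,-0.029,0],[0.01,-0.029,0],[0.01,-0.028,0],[0.01,-0.028,0],[0.01,-0.028,0],[0.01,-0.028,0]],"rot":[[0,0,0.083],[0,0,0.083],[0,0,0.083],[0,0,0.083],[0,0,0.083],[0,0,0.083],[0,0,0.083],[0,0,0.083]]}'
python3 - <<'E' 2>/dev/null
from arc import *
say(read_state());P0[0]=-23;rows(0.5);i=pin();cv2.imwrite('pics/s11.png',cv2.resize(i[150:250,220:340],None,fx=6,fy=6,interpolation=cv2.INTER_CUBIC))
cv2.imwrite('pics/w11.png',capture('wrist'))
E
```

```text
clock: 17.77
eef_pos: [0.4982, -0.1368, 0.0989]
orientation: [0.0, 0.932, 0.363, 0.0]
force: [-2.1, -0.6, -0.3]
opening: -0.0002
17.77 pos [ 0.4982 -0.1368  0.0989] q [0.000e+00 9.320e-01 3.625e-01 1.000e-04] F [-2.1 -0.6 -0.3] op -0.0002 qp [-0.25  0.46  0.56  2.02 -0.35  0.76  1.26]
phi 202.1 rad 0.0868 yaw 42.5
[0.006, -0.03] [0.012, -0.028] [0.012, -0.028] [0.012, -0.028] [0.012, -0.028] [0.013, -0.028] [0.013, -0.027] [0.013, -0.027] rot 0.083
red [303 161   7  13  59] hole ang -20.9 pin top z 0.1608
```

View pics/s11.png

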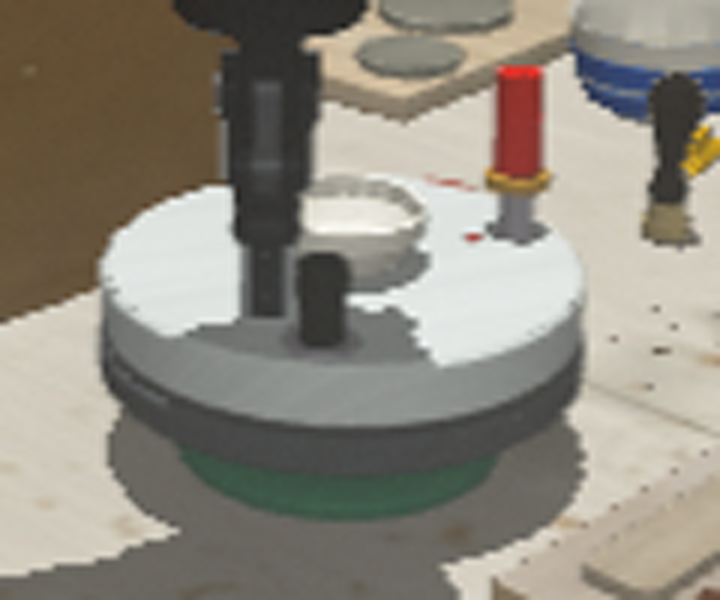

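View pics/w11.png

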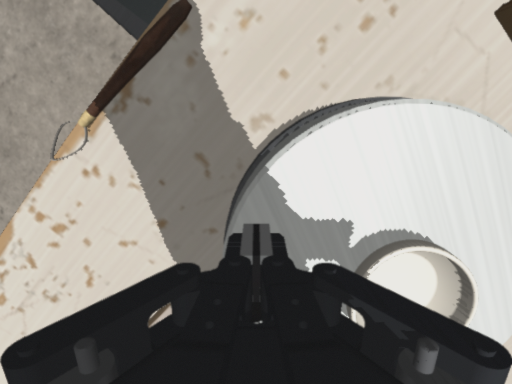

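```bash
cat > chk.py <<'E'
import sys,warnings;warnings.filterwarnings('ignore')
from arc import *
s=read_state();F=np.linalg.norm(s['force']);say(s)
p=s['eef_pos'][:2]-A;phi=np.degrees(np.arctan2(p[1],p[0]))%360
P0[0]=phi-159.5-65.6
i=capture('scene');h=cv2.cvtColor(i,cv2.COLOR_BGR2HSV)
m=cv2.inRange(h,(0,170,70),(7,255,255))|cv2.inRange(h,(174,170,70),(180,255,255));m[:120]=0;m[260:]=0;m[:,:200]=0;m[:,400:]=0
k,l,st,c=cv2.connectedComponentsWithStats(m);j=1+np.argmax(st[1:,4]);x,y,w,hh,a=st[j]
a0=np.radians(P0[0]);e=[proj('scene',[A[0]+.085*np.cos(a0),A[1]+.085*np.sin(a0),z]) for z in (.163,.142)]
print('phi',round(phi,1),'rad',round(np.hypot(*p),4),'F',round(F,1),'top row',y+1.5,'x',x+w/2-.5,'expect standing',np.round(e[0],1),'home',np.round(e[1],1))
drop=y+1.5>(e[0][1]+e[1][1])/2
print('DROPPED' if drop else 'standing')
sys.exit(1 if drop or F>8 else 0)
E
python3 -m pendant '{"slide":[[0.012,-0.028,0],[0.012,-0.028,0],[0.012,-0.028,0],[0.012,-0.028,0],[0.012,-0.028,0],[0.012,-0.028,0],[0.013,-0.028,0],[0.013,-0.027,0]],"rot":[[0,0,0.083],[0,0,0.083],[0,0,0.083],[0,0,0.083],[0,0,0.083],[0,0,0.083],[0,0,0.083],[0,0,0.083]]}' >/dev/null && python3 chk.py &&
python3 -m pendant '{"slide":[[0.014,-0.027,0],[0.014,-0.027,0],[0.014,-0.027,0],[0.014,-0.027,0],[0.014,-0.027,0],[0.014,-0.027,0],[0.014,-0.027,0],[0.014,-0.027,0]],"rot":[[0,0,0.083],[0,0,0.083],[0,0,0.083],[0,0,0.083],[0,0,0.083],[0,0,0.083],[0,0,0.083],[0,0,0.083]]}' >/dev/null && python3 chk.py
```

```text
18.53 pos [ 0.5007 -0.1423  0.0989] q [0.000e+00 9.188e-01 3.947e-01 1.000e-04] F [-2.   1.1  0.2] op -0.0002 qp [-0.22  0.46  0.54  2.01 -0.34  0.76  1.33]
phi 206.1 rad 0.0868 F 2.3 top row 161.5 x 304.5 expect standing [305.5 161.4] home [305. 169.]
standing
19.25 pos [ 0.5035 -0.1478  0.0989] q [0.000e+00 9.045e-01 4.264e-01 1.000e-04] F [-0.   2.1  0.4] op -0.0001 qp [-0.2   0.46  0.52  2.   -0.33  0.76  1.4 ]
phi 210.1 rad 0.0868 F 2.1 top row 161.5 x 303.5 expect standing [304.1 160.7] home [303.7 168.3]
standing
```

Detection agrees well with expectation. Continuing.

```bash
python3 -m pendant '{"slide":[[0.016,-0.026,0],[0.016,-0.026,0],[0.016,-0.026,0],[0.016,-0.026,0],[0.016,-0.026,0],[0.016,-0.026,0],[0.016,-0.026,0],[0.016,-0.026,0]],"rot":[[0,0,0.083],[0,0,0.083],[0,0,0.083],[0,0,0.083],[0,0,0.083],[0,0,0.083],[0,0,0.083],[0,0,0.083]]}' >/dev/null && python3 chk.py &&
python3 -m pendant '{"slide":[[0.018,-0.024,0],[0.018,-0.024,0],[0.018,-0.024,0],[0.018,-0.024,0],[0.018,-0.024,0],[0.018,-0.024,0],[0.018,-0.024,0],[0.018,-0.024,0]],"rot":[[0,0,0.083],[0,0,0.083],[0,0,0.083],[0,0,0.083],[0,0,0.083],[0,0,0.083],[0,0,0.083],[0,0,0.083]]}' >/dev/null && python3 chk.py &&
python3 -m pendant '{"slide":[[0.02,-0.023,0],[0.02,-0.023,0],[0.02,-0.023,0],[0.02,-0.023,0],[0.02,-0.023,0],[0.02,-0.023,0],[0.02,-0.023,0],[0.02,-0.023,0]],"rot":[[0,0,0.083],[0,0,0.083],[0,0,0.083],[0,0,0.083],[0,0,0.083],[0,0,0.083],[0,0,0.083],[0,0,0.083]]}' >/dev/null && python3 chk.py
```

```text
19.97 pos [ 0.5065 -0.153   0.0988] q [-0.      0.8892  0.4576  0.    ] F [0.1 1.6 0.2] op 0.0 qp [-0.17  0.47  0.5   1.99 -0.32  0.76  1.46]
phi 214.1 rad 0.087 F 1.6 top row 160.5 x 302.0 expect standing [302.7 160.1] home [302.3 167.6]
standing
20.68 pos [ 0.5101 -0.1579  0.0988] q [-0.      0.8728  0.4881 -0.    ] F [-2.6  0.6  1.1] op -0.0001 qp [-0.15  0.47  0.48  1.97 -0.3   0.77  1.52]
phi 218.1 rad 0.087 F 2.9 top row 160.5 x 300.0 expect standing [301.2 159.5] home [300.8 167. ]
standing
21.4 pos [ 0.514  -0.1625  0.0988] q [ 0.000e+00  8.553e-01  5.181e-01 -1.000e-04] F [-2.9  0.3  0.4] op -0.0 qp [-0.13  0.47  0.46  1.96 -0.29  0.77  1.59]
phi 222.1 rad 0.087 F 2.9 top row 159.5 x 298.5 expect standing [299.6 158.9] home [299.2 166.4]
standing
```

```bash
python3 -m pendant '{"slide":[[0.021,-0.022,0],[0.021,-0.022,0],[0.021,-0.022,0],[0.021,-0.022,0],[0.021,-0.022,0],[0.021,-0.022,0],[0.021,-0.022,0],[0.021,-0.022,0]],"rot":[[0,0,0.083],[0,0,0.083],[0,0,0.083],[0,0,0.083],[0,0,0.083],[0,0,0.083],[0,0,0.083],[0,0,0.083]]}' >/dev/null && python3 chk.py &&
python3 -m pendant '{"slide":[[0.023,-0.02,0],[0.023,-0.02,0],[0.023,-0.02,0],[0.023,-0.02,0],[0.023,-0.02,0],[0.023,-0.02,0],[0.023,-0.02,0],[0.023,-0.02,0]],"rot":[[0,0,0.083],[0,0,0.083],[0,0,0.083],[0,0,0.083],[0,0,0.083],[0,0,0.083],[0,0,0.083],[0,0,0.083]]}' >/dev/null && python3 chk.py &&
python3 -m pendant '{"slide":[[0.024,-0.019,0],[0.024,-0.019,0],[0.024,-0.019,0],[0.024,-0.019,0],[0.024,-0.019,0],[0.024,-0.019,0],[0.024,-0.019,0],[0.024,-0.019,0]],"rot":[[0,0,0.083],[0,0,0.083],[0,0,0.083],[0,0,0.083],[0,0,0.083],[0,0,0.083],[0,0,0.083],[0,0,0.083]]}' >/dev/null && python3 chk.py
```

```text
22.12 pos [ 0.5183 -0.1668  0.0988] q [-0.      0.8367  0.5476 -0.    ] F [-2.9 -2.1  0.3] op 0.0001 qp [-0.1   0.48  0.44  1.95 -0.28  0.78  1.65]
phi 226.1 rad 0.0869 F 3.6 top row 159.5 x 296.5 expect standing [297.8 158.4] home [297.5 165.8]
standing
22.83 pos [ 0.5231 -0.1708  0.0989] q [1.000e-04 8.172e-01 5.764e-01 1.000e-04] F [-2.2 -0.7 -0.5] op 0.0002 qp [-0.08  0.48  0.42  1.93 -0.27  0.78  1.71]
phi 230.2 rad 0.0866 F 2.3 top row 159.5 x 296.5 expect standing [296.  157.9] home [295.6 165.3]
standing
23.55 pos [ 0.528  -0.1745  0.0989] q [1.000e-04 7.966e-01 6.045e-01 2.000e-04] F [-1.6  0.3 -0.1] op -0.0001 qp [-0.06  0.49  0.4   1.92 -0.26  0.78  1.78]Traceback (most recent call last):
  File "chk.py", line 8, in <module>
    k,l,st,c=cv2.connectedComponentsWithStats(m);j=1+np.argmax(st[1:,4]);x,y,w,hh,a=st[j]
                                                     ~~~~~~~~~^^^^^^^^^^
    return _wrapfunc(a, 'argmax', axis=axis, out=out, **kwds)
    return bound(*args, **kwds)
ValueError: attempt to get argmax of an empty sequence
```

Run:
```python
from h import *
i=capture('scene')
cv2.imwrite('pics/s12.png',cv2.resize(i[140:240,220:340],None,fx=6,fy=6,interpolation=cv2.INTER_CUBIC))
```

```text
(no output)
```

View pics/s12.png

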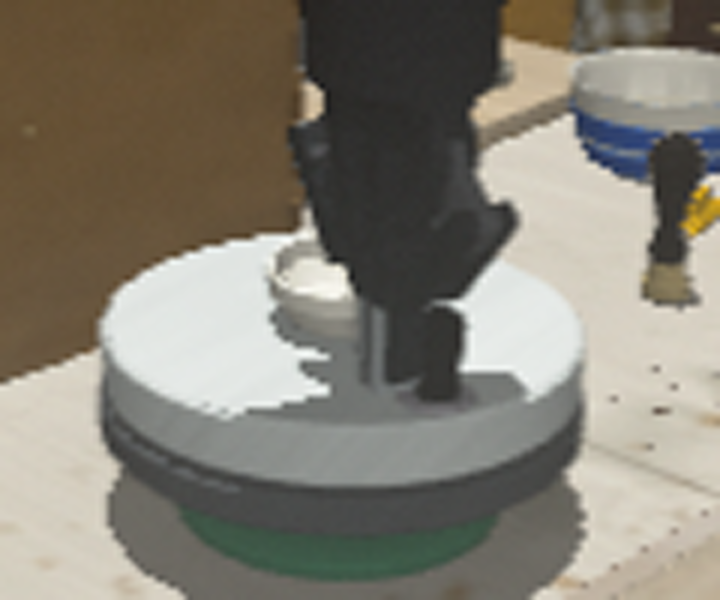

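Run:
```python
from h import *
i=capture('wrist');j=capture('top')[100:240,190:350]
cv2.imwrite('pics/wt13.png',np.hstack([i[:, :400],cv2.resize(j,(400,384),interpolation=cv2.INTER_CUBIC)]))
```

```text
(no output)
```

View pics/wt13.png

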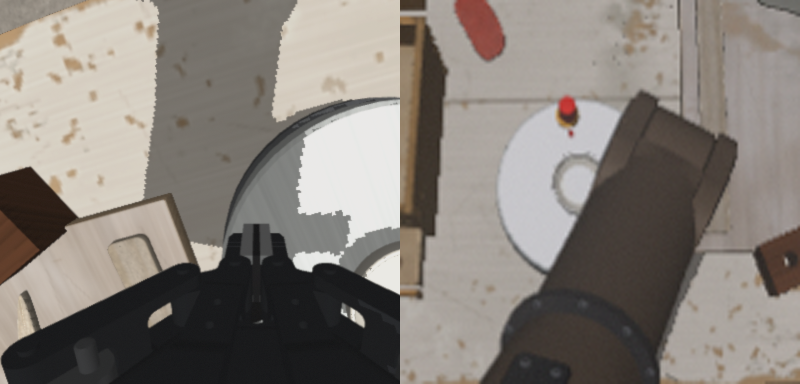

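```bash
cat > chk2.py <<'E'
import sys
from arc import *
s=read_state();F=np.linalg.norm(s['force']);say(s)
p=s['eef_pos'][:2]-A;phi=np.degrees(np.arctan2(p[1],p[0]))%360
a0=np.radians(phi-159.5-65.6)
i=capture('top');h=cv2.cvtColor(i,cv2.COLOR_BGR2HSV)
m=cv2.inRange(h,(0,170,70),(7,255,255))|cv2.inRange(h,(174,170,70),(180,255,255))
g=np.zeros_like(m);g[120:165,235:300]=255;m&=g
k,l,st,c=cv2.connectedComponentsWithStats(m);j=1+np.argmax(st[1:,4])
e=[proj('top',[A[0]+.085*np.cos(a0),A[1]+.085*np.sin(a0),z]) for z in (.163,.142)]
print('phi',round(phi,1),'rad',round(np.hypot(*p),4),'F',round(F,1),'c',np.round(c[j],1),st[j],'standing',np.round(e[0],1),'home',np.round(e[1],1))
cv2.imwrite(f'pics/t_{s["clock"]:.2f}.png',cv2.resize(i[120:180,220:300],None,fx=6,fy=6,interpolation=cv2.INTER_CUBIC))
sys.exit(1 if F>8 else 0)
E
python3 chk2.py; ls pics|grep t_
```

```text
23.75 pos [ 0.528  -0.1746  0.0989] q [2.000e-04 7.969e-01 6.041e-01 2.000e-04] F [-0.2  0.7  0.3] op 0.0003 qp [-0.06  0.49  0.4   1.92 -0.26  0.78  1.77]
phi 234.3 rad 0.0866 F 0.8 c [256.3 138.1] [254 136   6   5  26] standing [256.4 136.3] home [256.4 138. ]
t_23.75.png
```

View pics/t_23.75.png

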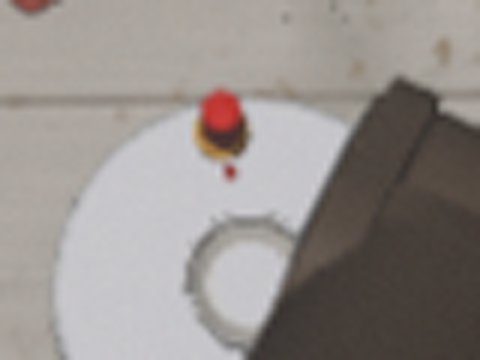

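```bash
python3 - <<'E'
from arc import *
for ang in (6,9):
  a=np.radians(ang)
  P=lambda r,z:(proj('top',[A[0]+r*np.cos(a),A[1]+r*np.sin(a),z])-[220,120])*6+2.5
  print(ang,'hole',P(.085,.089),'dot',P(.066,.089))
  for n,b in (('stand',.163),('home',.142)): print(n,'top c',P(.085,b),'top far edge',P(.096,b),'near edge',P(.074,b),'collar near edge',P(.070,b-.047))
i=cv2.imread('pics/t_23.75.png')
E
python3 - <<'E'
import sys;sys.path.insert(0,'.')
from h import *
for k in range(1):
    i=capture('top');cv2.imwrite('pics/t14.png',cv2.resize(i[130:158,242:272],None,fx=20,fy=20,interpolation=cv2.INTER_NEAREST))
E
```

```text
6 hole [230.11215947 133.30944445] dot [234.4504048  168.36101759]
stand top c [230.17779897  98.82210813] top far edge [227.51632008  77.36861698] near edge [232.84524486 120.32790037] collar near edge [233.63437875 149.45803782]
home top c [230.15835191 109.03989112] top far edge [227.54336133  87.94774326] near edge [232.77907423 130.18220914] collar near edge [233.55735236 158.45532613]
9 hole [221.77415404 134.5166274 ] dot [227.96496315 169.30168753]
stand top c [221.31686655 100.10237096] top far edge [217.51966421  78.81134408] near edge [225.12262681 121.44495804] collar near edge [226.60676254 150.47627135]
home top c [221.45233968 110.29854365] top far edge [217.72124023  89.36618774] near edge [225.19165874 131.28035739] collar near edge [226.64822064 159.45692007]
```

View pics/t14.png

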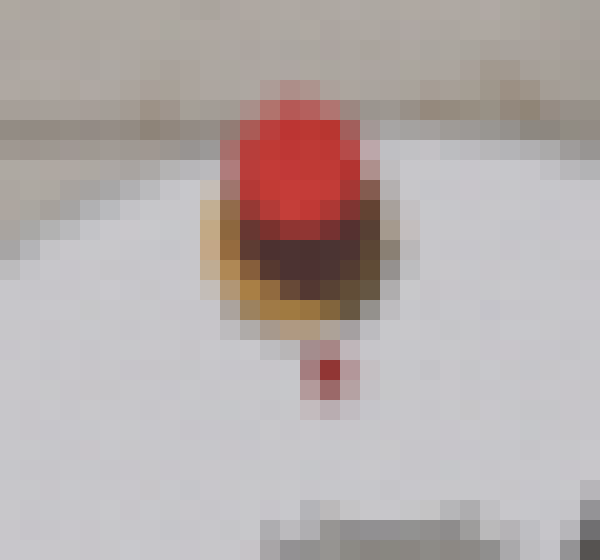

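```bash
python3 -m pendant '{"slide":[[-0.16,0.12,0],[-0.16,0.12,0],[-0.1,0.07,0],[0,0,0.3],[0,0,0.7],[0,0,0.9],[0,0,1],[0,0,1]],"rot":[[0,0,0],[0,0,0],[0,0,0],[0,0,0],[0,0,0],[0,0,0],[0,0,0],[0,0,0]]}'
python3 -m pendant '{"slide":[[0,0,0.6],[-0.5,0,0.3],[-0.8,0.2,0],[-0.8,0.3,0],[-0.8,0.3,0],[-0.8,0.3,0],[-0.6,0.2,0],[0,0,0]],"rot":[[0,0,0],[0,0,0],[0,0,0],[0,0,0],[0,0,0],[0,0,0],[0,0,0],[0,0,0]]}'
python3 - <<'E'
from h import *
say(read_state());i=capture('scene');t=capture('top')
cv2.imwrite('pics/s15.png',cv2.resize(i[130:240,220:340],None,fx=5,fy=5,interpolation=cv2.INTER_CUBIC))
cv2.imwrite('pics/t15.png',cv2.resize(t[100:250,150:370],None,fx=3,fy=3,interpolation=cv2.INTER_CUBIC))
E
```

```text
clock: 24.52
eef_pos: [0.5169, -0.1668, 0.1979]
orientation: [-0.0, 0.797, 0.604, -0.0]
force: [1.4, -0.5, 0.2]
opening: -0.0003
clock: 25.18
eef_pos: [0.4067, -0.1335, 0.2192]
orientation: [-0.001, 0.797, 0.604, 0.0]
force: [0.1, -0.4, -0.0]
opening: 0.0
25.18 pos [ 0.4067 -0.1335  0.2192] q [-9.00e-04  7.97e-01  6.04e-01  1.00e-04] F [ 0.1 -0.4 -0. ] op 0.0 qp [-0.22  0.12  0.46  2.07 -0.06  0.97  1.57]
```

View pics/s15.png

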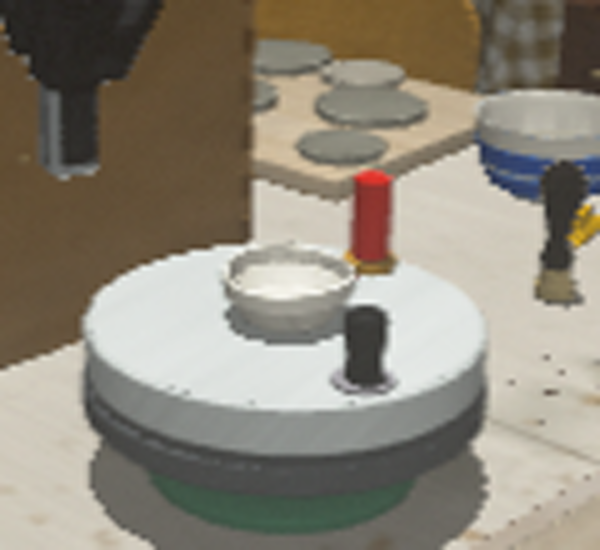

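View pics/t15.png

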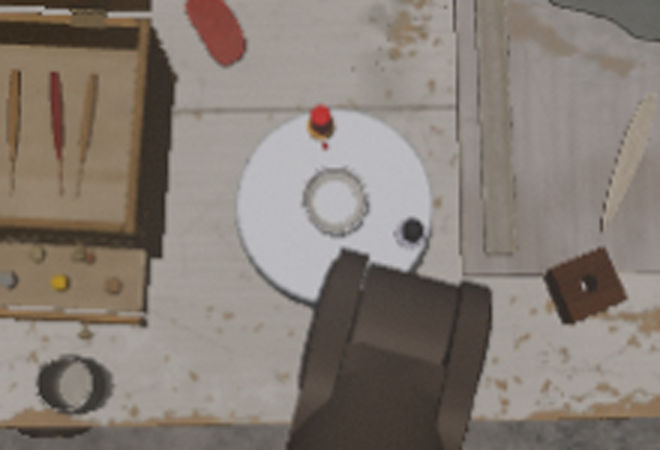

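Run:
```python
from h import *
pt={}
for n,box in (('scene',(140,200,270,310)),('top',(125,160,240,275))):
    i=capture(n);h=cv2.cvtColor(i,cv2.COLOR_BGR2HSV)
    m=cv2.inRange(h,(0,150,150),(8,255,255))|cv2.inRange(h,(172,150,150),(180,255,255));g=np.zeros_like(m);g[box[0]:box[1],box[2]:box[3]]=255;m&=g
    if n=='scene':
        k,l,st,c=cv2.connectedComponentsWithStats(m);j=1+np.argmax(st[1:,4]);print(st[j]);pt[n]=(st[j][0]+(st[j][2]-1)/2,st[j][1]+1.5)
    else:
        k,l,st,c=cv2.connectedComponentsWithStats(m);j=1+np.argmax(st[1:,4]);print(st[j]);pt[n]=c[j]
o1,d1=ray('scene',*pt['scene']);o2,d2=ray('top',*pt['top'])
M=np.array([d1,-d2]).T;s=np.linalg.lstsq(M,o2-o1,rcond=None)[0];a=o1+d1*s[0];b=o2+d2*s[1];print(pt,a,b)
```

```text
[291 164   7   3  16]
[254 136   6   5  26]
{'scene': (np.float64(294.0), np.float64(165.5)), 'top': array([256.5, 138. ])} [ 0.66316895 -0.09119501  0.14012361] [ 0.66292647 -0.09092678  0.14006364]
```

```bash
python3 -c "
from plant import *
print(sign_off())"
```

```text
the job is handed in; nothing more can be done
None
```

The pin is home and the job was handed in at about 25 s of the 58 s allowed. The interface gives no verdict, so this rests on my own checks.

I took the pin from its stand, lowered it into the head's hole until it stood on the index plate, and let go. I then pushed the post anticlockwise with the shut fingers. The first 27° or so went faster, the rest in 4° steps, each followed by a check of force and pin height. The measured force stayed under about 4 N throughout. The pin dropped at about 75° of turn, and I backed the fingers off and raised the arm clear.

**Last checks:**
- **Height:** two camera views put the pin's top at 140 mm. It should be 142 mm when home and 163 mm when standing, so this fits within the camera accuracy of about 2 mm.
- **Position:** the pin is 85 mm from the axis, as it should be, and the collar looks flush with no shank showing.
- **Other things:** the dish still stands in the middle of the wheel. The beaker stands upright where it was. I did not check the loop tool after the push; nothing went near it.

**One check failed:** at the step where the pin dropped, the gripper hid it from the scene camera, so my automatic check stopped with an error. I confirmed the drop from the top view before backing off, and from both views afterwards.

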